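# Prop open the carver's tool chest

### The arm

A 6-joint arm with a two-finger parallel gripper is mounted at the origin on the work surface. World frame = base frame: x ahead of the robot, y to its left, z up, the work surface at z = 0. Lengths are in m, angles in rad, forces in N, time in s.
With the tool pointing down it reaches from about 0.2 to 0.875 m from the base axis. Payload 3.4 kg.
Tool frame: the origin (TCP) lies on the centre line of the jaws, within the pads' length; the fingertips stand 8 mm ahead of it and the grasp point (between the pads) lies 11 mm behind it; z points along the fingers, y is the line along which they close (so a half turn about z gives the same grasp; the last joint's range is limited). The gripper opens to 94 mm and grips with 3 to 60 N. Pads are 16 mm wide; open, the fingers measure 119 mm over their backs; the gripper's body (75 mm by 177 mm) begins 78 mm behind the grasp point.
Start: joints at [-1.44, 0.276, 1.505, -0, 1.361, -0.121], TCP at [0.143, -0.557, 0.213] pointing down, gripper open.
Joint ranges: [-2.89, 2.89], [-0.75, 2.08], [0.22, 2.7], [-1.18, 4.32], [0.11, 2.71], [-2.7, 2.7]. Speed limits (rad/s): [2.57, 2.57, 3.14, 3.14, 3.14, 3.14].

### API

Orientations are given as a unit quaternion [x, y, z, w].
In Python, from rig import telemetry, viewer, job gives the robot as it stands. The module is installed in compiled form; this text tells all that it offers.
- The arm moves only by the shell command python3 -m inch 'ROWS' [FORCE]. ROWS is JSON, a list of rows, each a list of 7 numbers: the opening, from -1 (shut) to 1 (fully open), then the shift along the world's x, y, z in units of 200 mm (1.0 is 200 mm), then the turn, a rotation vector about the world's x, y, z in units of 60 degrees (1.0 is 60 degrees). A call has 1 to 20 rows; each row is the pose to reach, as a shift and turn from the pose commanded when the call began; what a row does not reach only later rows make up. A row lasts 1/10 s, in which the tool goes at most 50 mm and 8.59 degrees, less where a joint would pass 70% of its speed; a pose out of reach is approached as far as the arm can. A call with a number of a shift or a turn outside -1 to 1 is refused whole. A call with a gripper value outside its range is refused whole. The fingers move at their own pace and stop on an object; FORCE is the grip in N (left out, the last holds). Time passes only in rows, so rows that repeat a pose let the fingers close. It gives the time, the measured TCP pose, the force, the opening and the grip force at its end, in the units of the state.
- telemetry.get_obs(): the state, without advancing time (a new reading comes with each control period).
- viewer.camera(name): name is "scene" or "top" or "wrist"; returns a dict with "img" (384x512x3 uint8, red, green, blue), "z_map" (384x512 float32, m along the optical axis (not along the pixel's ray), 0 where there is no reading), "K" (3x3 intrinsics, pixels), "k1" (the pictures are not rectified: a ray, as slopes to the right and down, at radius r is drawn at 1 + k1 r^2 times it, then the intrinsics apply), "R" (3x3) and "t" (3): a world point X has camera coordinates R X + t. Camera axes: x right, y down, z forward; pixel columns grow to the right and rows downward; lengths in m; the calibration is good to about 2 mm. A picture is of the moment at which its call begins.
- job.finish_job(): hands the job in; it is judged then, once.
The state is a dict: "clock": time; "joint_positions": joint angles; "dq": joint speeds; "joint_torque": joint torques, N m; "tool_pos": TCP position; "ee_rot": TCP orientation; "force": force on the tool from outside, world axes, zero at the start; "moment": the same for the moment, N m; "gripper_width": finger opening in m; "grasp_force": force on a finger pad.
Only numpy, scipy, OpenCV 4.12 (cv2) and the standard library are available. Lean on these libraries where they do the work, as an engineer would, in place of code of your own. Each camera call takes 0.05 s, during which the arm holds its last target. There are 200 camera calls.

### The job

Prop the tool chest's lid open on its rod: swing the lid right back until it leans on its stop, swing the prop rod about halfway up (45 degrees), where its stiff pivot holds it, then bring the lid slowly down onto the rod so that the roller at its tip runs along the brass stay plate and drops fully into the holding hole, and leave the lid resting on the rod. Keep hold of the lid until the rod has fully seated and never let it swing or drop freely; feel for the moment the rod seats and do not lean on it after that. Leave the other things on the bench and in the chest where they lie.

Things in the scene. Friction and masses are not known exactly. Their poses are not given: they have to be found in the camera images.
- chest: Carver's brown tool chest, fixed, 215 deep (x) x 320 wide (y) x 85 mm high, walls 10 mm. Origin: centre of its underside; x from the front (carved, handle) to the back (hinge), z up. Its front faces roughly world -y. Lid hinge: upper back edge, x +107.5, z 85 mm, along y. Inside, a divider at y -35 mm (top 53 mm up) parts the gouge tray from the prop rod's bay at the -y end.
- lid: Lid: 14 mm board 215 x 320 mm, 0.65 to 1 kg, a rack of four gouges under one half. Origin on the hinge line, middle of the width, on the underside; shut, its axes are the chest's: board from x 0 to -215 mm, z 0 to +14 mm. It turns about its y, front edge up and back, 100 degrees to a stop, where it leans and stays; anywhere short of upright it falls shut when let go.
- lid_handle (a point): Middle of the lid's handle: round iron bar 12 mm thick, 96 mm long, along the lid's y, 42 mm in front of the lid's front edge (lid x -257 mm, z +7 mm). Lid shut: 92 mm above the bench, free all round. It can turn between gripping fingers. With the rod up, lower it slower than 15 cm/s.
- lid_hinge (a point): Point on the hinge line, middle of the width; the lid turns about the chest's y through it.
- stay_mid (a point): Middle of the range of the brass stay plate: on the lid's underside, in the rod's plane (lid y -85 mm), 172.5 mm from the hinge line. The plate, 9 mm thick, 26 mm wide: smooth runway on the hinge side, then the holding hole (20 x 14 mm, 9 mm deep down to the board), then an end block. It is adjustable: the hole's middle lies 150 to 195 mm from the hinge line, unmeasured, to be felt.
- rod: Prop rod: steel, 8 mm thick, 170 mm long. Origin on its pivot, x along it to the 12 mm white roller at its tip, y the chest's y. It starts lying level, tip to the back (chest +x), 64 mm above the bench, 45 mm or more free on either side, and swings up about the chest's y; the stiff pivot (0.05 N m) holds it at any angle. Rod and lid must not be pressed together with more than 25 N.
- rod_tip (a point): Far end of the roller at the rod's tip, 170 mm from the pivot. Rod raised 40 to 50 degrees: the roller meets the runway short of the hole, lid 59 to 63 degrees open; lowering the lid on (1 to 3 N) rolls it out along the runway, raising the rod, until it drops into the hole and goes solid, lid 45 to 53 degrees open. Raised beyond 51 degrees it may miss the hole and topple.
- rod_sleeve (a point): Middle of the red finger sleeve on the rod, 14 mm thick, 34 mm long, 110 mm from the pivot: the place to grip it.
- rod_pivot (a point): Pivot of the rod (chest x -77.5, y -85, z 64 mm).
- gouge_a: Loose gouge with a light handle in the tray of the chest, 124 mm long. To be left alone.
- gouge_b: Loose gouge with a dark handle in the tray of the chest, 124 mm long. To be left alone.
- mallet: Carver's wooden mallet lying on the bench, 220 mm long, origin under it. To be left alone.
- panel: Small carved panel lying on the bench, 130 x 90 x 14 mm. To be left alone.
- pot: White pot, 72 mm wide and 75 mm high, standing on the bench. To be left alone.
- glue: Glue jar with a red cap, 60 mm wide and 85 mm high. To be left alone.
- offcut: Block of light wood, 70 x 45 x 30 mm. To be left alone.
- hoop: Thin wooden hoop, 110 mm wide and 30 mm high, lying flat. To be left alone.

How it is judged:
On the way, in this order (a step that is already met when the one before it is completed fails the run):
1. the lid is swung right back (more than 95 degrees open) (angle between lid's own z axis and vertical above 1.66 rad), for 0.2 s.
2. with the lid still back (more than 90 degrees), the prop rod is swung up, its tip more than 155 mm above the bench (height (world z) of rod_tip above 0.155 m and angle between lid's own z axis and vertical above 1.58 rad), for 0.2 s.
3. the lid is lowered by hand until the roller is fully in the holding hole, the fingers still on the lid (z of rod_tip in the frame of lid above -0.002 m and angle between lid's own z axis and vertical between 0.74 and 1 rad and contact force between the fingers and lid above 0.3 N), for 0.1 s.
At the end, for the whole second after the job is handed in: The lid stands open by 42 to 57 degrees, at rest, its weight (more than 1 N) on the prop rod, whose roller is at least 7 mm deep in the 9 mm deep holding hole (its far end within 2 mm of the lid board) (angle between lid's own z axis and vertical between 0.74 and 1 rad and z of rod_tip in the frame of lid above -0.002 m and contact force between rod and lid above 1 N and angular speed of each of lid, rod below 0.05 rad/s); the robot touches nothing.
It fails at once if rod and lid pressed together with more than 25 N (contact force between rod and lid above 25 N).
It fails at once if the lid thrown or let fall: turning faster than 1.6 rad/s (angular speed of lid above 1.6 rad/s).
It fails at once if the lid dropped or hurried onto the raised rod: rod up, lid below 64 degrees and turning faster than 0.6 rad/s (15 cm/s at the handle) (height (world z) of rod_tip above 0.155 m and angle between lid's own z axis and vertical below 1.12 rad and angular speed of lid above 0.6 rad/s).
It fails at once if one of the other things moved by more than 30 mm (distance of any of gouge_a, gouge_b, mallet, panel, pot, glue, offcut, hoop from where it was at the start of the episode above 0.03 m).
It also fails if it takes over 72 s, if anything falls off the work surface, if the arm or the gripper's body presses on something with over 40 N, if the wrist force passes 120 N, or if a joint passes its speed limit or range.

## Working session

There is one attempt and no reset: what is moved stays moved. The work goes in short steps, Python scripts to look and compute and a shell command to move; the robot and the scene stay as the last step left them, time stands still between calls to the robot, and variables do not carry over. Pictures are saved under pics/ and viewed, at most 10 in all, crops included, and the job is handed in when it is done.

```bash
mkdir -p pics
python3 - <<'E'
from rig import telemetry, viewer
import cv2, pickle
d={n:viewer.camera(n) for n in("scene","top")}
pickle.dump(d,open("v0.pkl","wb"))
for n in d:
    cv2.imwrite(f"pics/{n}0.png",cv2.resize(d[n]["img"][:,:,::-1],(800,600)))
    print(n,d[n]["K"],d[n]["k1"],d[n]["R"],d[n]["t"])
print(telemetry.get_obs())
E
```

```text
scene [[419.45430396   0.         255.40559883]
 [  0.         419.45430396 187.73189212]
 [  0.           0.           1.        ]] -0.09873038685770591 [[-0.67834002  0.73473648 -0.00413739]
 [ 0.42961875  0.39206164 -0.81345891]
 [-0.59605583 -0.55357923 -0.58160767]] [ 0.41399456 -0.16375082  1.69424453]
top [[404.13061917   0.         251.71713081]
 [  0.         404.13061917 193.67799429]
 [  0.           0.           1.        ]] 0.02627530247876573 [[-0.0265003  -0.99959027 -0.01081825]
 [-0.98648643  0.02790022 -0.16144997]
 [ 0.16168565  0.00639359 -0.9868216 ]] [-0.02630163  0.5521481   1.03474112]
{'clock': 0.1, 'joint_positions': array([-1.43999004e+00,  2.76505835e-01,  1.50596432e+00,  1.51674446e-06,
        1.36067616e+00, -1.21004753e-01]), 'dq': array([ 0.00079171, -0.00314428, -0.00171865,  0.00132441, -0.00068445,
       -0.00067405]), 'joint_torque': array([ 1.27107163e-03, -4.05455840e+01, -2.37780172e+01,  7.05463719e-02,
        2.99512956e-02, -4.53529276e-05]), 'tool_pos': array([ 0.14319695, -0.55639855,  0.21272282]), 'ee_rot': array([ 9.92084085e-01,  1.25572944e-01, -3.06548317e-06, -7.76823136e-04]), 'force': array([0.27078875, 0.0461278 , 0.44276266]), 'moment': array([-0.02741831, -0.01814878,  0.04229171]), 'grasp_force': 0.0, 'gripper_width': 0.09420583445910627}
```

View pics/scene0.png

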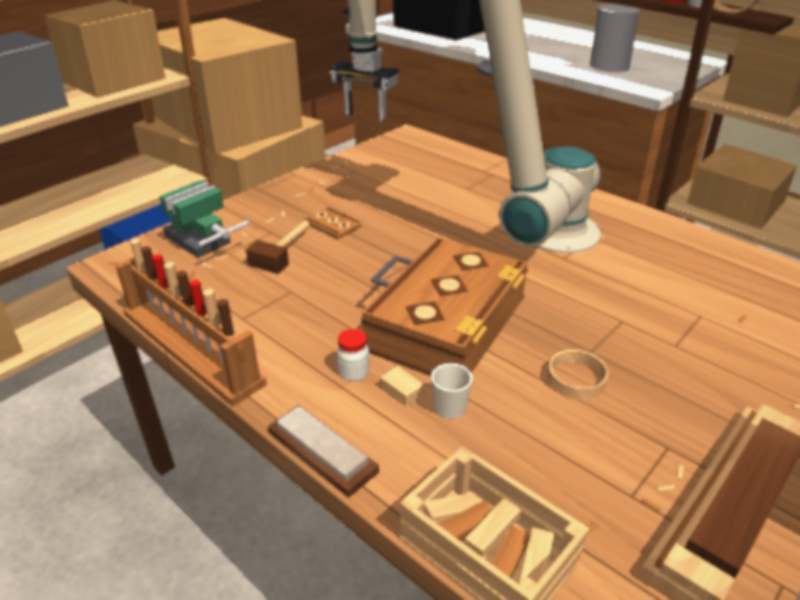

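View pics/top0.png

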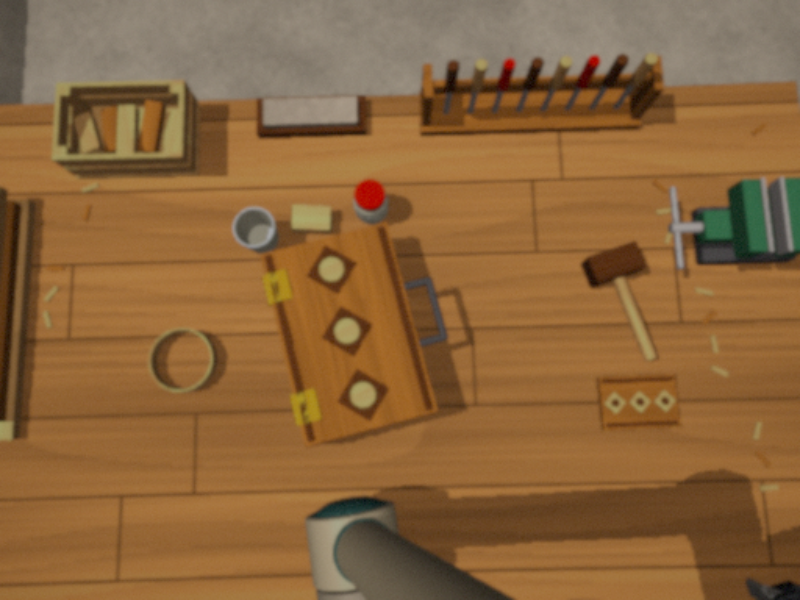

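```bash
cat > h.py <<'E'
import numpy as np, cv2, pickle
def ray(c,uv):
    K=c["K"]; d=np.array([c["k1"],0,0,0,0.])
    uv=np.array(uv,float).reshape(-1,1,2)
    n=cv2.undistortPoints(uv,K,d).reshape(-1,2)
    D=np.c_[n,np.ones(len(n))]@c["R"]; o=-c["R"].T@c["t"]
    return o,D
def onplane(c,uv,z):
    o,D=ray(c,uv); z=np.asarray(z)
    return o+D*((z-o[2])/D[:,2])[:,None]
def fit(P,Q):  # chest xy P -> world xy Q
    p,q=P.mean(0),Q.mean(0); a=P-p; b=Q-q
    th=np.arctan2((a[:,0]*b[:,1]-a[:,1]*b[:,0]).sum(),(a*b).sum())
    R=np.array([[np.cos(th),-np.sin(th)],[np.sin(th),np.cos(th)]])
    return th,R,q-R@p
E
python3 - <<'E'
from h import *
d=pickle.load(open("v0.pkl","rb"))
s=.64
P=np.array([[107.5,-160],[-107.5,-160],[-107.5,160],[107.5,160],[-149.5,-48],[-149.5,48]])/1000
z=np.array([.099]*4+[.092]*2)
W=onplane(d["top"],np.array([[265,255],[383,228],[437,410],[313,440],[432,281],[443,342]])*s,z)
th,R,t=fit(P,W[:,:2]); print(W.round(3)); print("top",np.degrees(th),t); print((P@R.T+t-W[:,:2]).round(4))
# scene: front corner right? near-left (365,320)= -y front ; front far (440,240)
W2=onplane(d["scene"],np.array([[365,321],[440,240],[525,264]])*s,z[:3]); print(W2.round(3))
T=lambda x,y:(R@[x/1000,y/1000]+t).round(4)
for n,x,y in[("handle",-149.5,0),("hinge",107.5,0),("pivot",-77.5,-85),("sleeve",32.5,-85)]:print(n,T(x,y))
# colour mask check: handle
img=d["top"]["img"].astype(int); sub=(img[:,:,2]>img[:,:,0]+5); 
n,l,st,c=cv2.connectedComponentsWithStats(sub.astype(np.uint8))
for i in range(1,n):
    if st[i,4]>30: print(st[i],c[i])
E
```

```text
[[ 0.628  0.167  0.099]
 [ 0.668 -0.028  0.099]
 [ 0.369 -0.106  0.099]
 [ 0.328  0.09   0.099]
 [ 0.578 -0.106  0.092]
 [ 0.477 -0.12   0.092]]
top 103.16324108658081 [0.49644442 0.03124131]
[[ 0.0001  0.0053]
 [ 0.0089 -0.009 ]
 [-0.0038 -0.0038]
 [-0.0118  0.0097]
 [-0.0004  0.0028]
 [ 0.007  -0.005 ]]
[[ 0.696 -0.007  0.099]
 [ 0.375 -0.092  0.099]
 [ 0.329  0.104  0.099]]
handle [ 0.5305 -0.1143]
hinge [0.472  0.1359]
pivot [ 0.5969 -0.0249]
sleeve [0.5718 0.0822]
[503 115   9  46 287] [508.15679443 134.02439024]
[ 445  116   46   51 1272] [472.49213836 141.62971698]
[202 320  42  11 257] [222.40466926 324.73540856]
```

```bash
cat >> h.py <<'E'
def cloud(c):
    h,w=c["z_map"].shape
    uv=np.stack(np.meshgrid(np.arange(w),np.arange(h)),-1).reshape(-1,2)
    o,D=ray(c,uv); D=D.reshape(h,w,3); P=o+D*c["z_map"][...,None]
    P[c["z_map"]<=0]=np.nan
    return P
E
python3 - <<'E'
from h import *
d=pickle.load(open("v0.pkl","rb"))
for n in d:
    P=cloud(d[n])
    box=(P[...,0]>.25)&(P[...,0]<.75)&(P[...,1]>-.2)&(P[...,1]<.25)
    m=box&(abs(P[...,2]-.099)<.006)
    k,l,st,c=cv2.connectedComponentsWithStats(m.astype(np.uint8)); i=1+st[1:,4].argmax()
    m=cv2.morphologyEx((l==i).astype(np.uint8),cv2.MORPH_OPEN,np.ones((3,3)))>0
    q=P[m]; print(n,len(q),"z",np.median(q[:,2]),cv2.minAreaRect((q[:,:2]*1000).astype(np.float32)))
    r=cv2.minAreaRect((q[:,:2]*1000).astype(np.float32)); print(cv2.boxPoints(r).round(1).tolist())
    # handle: points z .08-.105, in front
    th=np.radians(103.2); ex=np.array([np.cos(th),np.sin(th)]); ey=np.array([-ex[1],ex[0]])
    o=np.array(r[0])/1000
    X=(P[...,:2]-o)@ex; Y=(P[...,:2]-o)@ey
    hm=(X<-.14)&(X>-.17)&(abs(Y)<.06)&(P[...,2]>.06)&(P[...,2]<.12)
    if hm.sum():
        g=P[hm]; print("handle",hm.sum(),np.median(g,0),X[hm].min(),X[hm].max(),Y[hm].min(),Y[hm].max())
E
```

```text
scene 4175 z 0.09969997121184682 ((502.5581359863281, 11.75537109375), (329.2390441894531, 262.57867431640625), 13.095706939697266)
[[312.5, 102.30000305175781], [372.0, -153.39999389648438], [692.5999755859375, -78.80000305175781], [633.0999755859375, 176.89999389648438]]
top 10823 z 0.09958407680717407 ((505.0789794921875, 12.549789428710938), (320.2532043457031, 263.22576904296875), 13.096858978271484)
[[319.29998779296875, 104.5], [378.8999938964844, -151.89999389648438], [690.9000244140625, -79.4000015258789], [631.2000122070312, 177.0]]
```

```bash
python3 -m inch '[[-0.1,0.2,0.2,0.1,0,0,0],[-0.1,0.4,0.4,0.2,0,0,0],[-0.1,0.6,0.6,0.2,0,0,0],[-0.1,0.8,0.8,0.2,0,0,-0.02],[-0.1,0.97,1,0.2,0,0,-0.02]]' 10
python3 -m inch '[[-0.1,0.2,0.2,0,0,0,0],[-0.1,0.4,0.4,0,0,0,0],[-0.1,0.6,0.6,0,0,0,0],[-0.1,0.8,0.8,0,0,0,0],[-0.1,0.98,1,0,0,0,0],[-0.1,0.98,1,0,0,0,0],[-0.1,0.98,1,0,0,0,0]]'
python3 - <<'E'
from h import *
from rig import telemetry,viewer
o=telemetry.get_obs(); print(o["tool_pos"],o["ee_rot"],o["gripper_width"],o["clock"])
c=viewer.camera("wrist"); pickle.dump(c,open("w1.pkl","wb")); cv2.imwrite("pics/w1.png",c["img"][:,:,::-1])
E
```

```text
clock: 0.6
tool_pos: [0.3152, -0.3812, 0.2532]
ee_rot: [0.993, 0.115, 0.0, 0.0]
force: [0.7, 0.3, 0.3]
gripper_width: 0.0572
grasp_force: 0.0
clock: 1.3
tool_pos: [0.5121, -0.1795, 0.2524]
ee_rot: [0.993, 0.118, 0.0, -0.001]
force: [-0.4, -0.5, -0.3]
gripper_width: 0.0425
grasp_force: 0.0
[ 0.51207113 -0.17947006  0.2524089 ] [ 9.93052657e-01  1.17667687e-01  1.51432403e-04 -8.44007180e-04] 0.042470205095990324 1.3
```

View pics/w1.png

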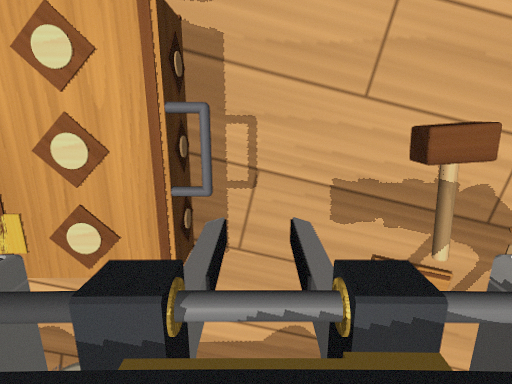

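Run:
```python
from h import *
c=pickle.load(open("w1.pkl","rb"))
W=onplane(c,[[207,105],[207,193],[207,149]],[.092]*3); print(W.round(4))
a=W[1]-W[0]; print(np.degrees(np.arctan2(a[1],a[0])), np.linalg.norm(a))
P=cloud(c); q=P[115:185,203:211].reshape(-1,3); q=q[q[:,2]>.085]; print(np.median(q,0),q.max(0))
```

```text
[[ 0.5813 -0.1029  0.092 ]
 [ 0.4821 -0.122   0.092 ]
 [ 0.5337 -0.112   0.092 ]]
-169.12858745066146 0.10102118274939792
[ 0.53183806 -0.11246612  0.09732205] [ 0.57135918 -0.10176252  0.10060395]
```

```bash
python3 -m inch '[[-0.1,0.05,0.17,0,0,0,0],[-0.1,0.1,0.34,0,0,0,0],[-0.1,0.1,0.34,-0.1,0,0,0],[-0.1,0.1,0.34,-0.25,0,0,0],[-0.1,0.1,0.34,-0.4,0,0,0],[-0.1,0.1,0.34,-0.55,0,0,0],[-0.1,0.1,0.34,-0.7,0,0,0],[-0.1,0.1,0.34,-0.8,0,0,0],[-0.1,0.1,0.34,-0.86,0,0,0],[-0.1,0.1,0.34,-0.86,0,0,0],[-0.1,0.1,0.34,-0.86,0,0,0],[-1,0.1,0.34,-0.86,0,0,0],[-1,0.1,0.34,-0.86,0,0,0],[-1,0.1,0.34,-0.86,0,0,0],[-1,0.1,0.34,-0.86,0,0,0],[-1,0.1,0.34,-0.86,0,0,0],[-1,0.1,0.34,-0.86,0,0,0],[-1,0.1,0.34,-0.86,0,0,0]]' 15
```

```text
clock: 3.15
tool_pos: [0.5299, -0.1127, 0.0816]
ee_rot: [0.993, 0.115, 0.0, -0.002]
force: [-0.2, 4.8, 4.0]
gripper_width: 0.0115
grasp_force: 15.0
```

```bash
cat >> h.py <<'E'
ex=np.array([-.2267,.974])
def hp(t):
    t=np.radians(t); return np.array([*(-ex*(.257*np.cos(t)-.007*np.sin(t))),.257*np.sin(t)+.007*np.cos(t)])
def table(a,bs):
    for b in bs: print(b,((hp(b)-hp(a))/.2).round(3).tolist())
E
python3 -c "
from h import *
table(0,[2,5,9,13,17,21,25,29,33,37,41,45])
table(45,[49,53,57,61,65,69,73,77,81,85,89,92,94,96,98,99,100,101,102])"
```

```text
2 [-0.0, 0.002, 0.045]
5 [-0.002, 0.008, 0.112]
9 [-0.005, 0.021, 0.201]
13 [-0.009, 0.04, 0.288]
17 [-0.015, 0.065, 0.374]
21 [-0.022, 0.095, 0.458]
25 [-0.031, 0.132, 0.54]
29 [-0.04, 0.173, 0.619]
33 [-0.051, 0.22, 0.694]
37 [-0.063, 0.273, 0.766]
41 [-0.077, 0.329, 0.834]
45 [-0.091, 0.391, 0.898]
49 [-0.015, 0.066, 0.059]
53 [-0.031, 0.135, 0.114]
57 [-0.048, 0.208, 0.163]
61 [-0.066, 0.284, 0.207]
65 [-0.084, 0.363, 0.246]
69 [-0.103, 0.444, 0.279]
73 [-0.123, 0.528, 0.306]
77 [-0.143, 0.613, 0.327]
81 [-0.163, 0.699, 0.341]
85 [-0.183, 0.786, 0.35]
89 [-0.203, 0.873, 0.352]
92 [-0.218, 0.939, 0.35]
94 [-0.229, 0.982, 0.346]
96 [-0.239, 1.026, 0.341]
98 [-0.249, 1.069, 0.334]
99 [-0.254, 1.09, 0.33]
100 [-0.259, 1.112, 0.326]
101 [-0.264, 1.133, 0.321]
102 [-0.269, 1.154, 0.316]
```

```bash
python3 -m inch '[[-1,0,0.002,0.045,0,0,0],[-1,-0.002,0.008,0.112,0,0,0],[-1,-0.005,0.021,0.2,0,0,0],[-1,-0.009,0.04,0.288,0,0,0],[-1,-0.015,0.065,0.374,0,0,0],[-1,-0.022,0.095,0.458,0,0,0],[-1,-0.031,0.132,0.54,0,0,0],[-1,-0.04,0.173,0.619,0,0,0],[-1,-0.051,0.22,0.694,0,0,0],[-1,-0.063,0.273,0.766,0,0,0],[-1,-0.077,0.329,0.834,0,0,0],[-1,-0.091,0.391,0.898,0,0,0],[-1,-0.091,0.391,0.898,0,0,0]]'
```

```text
clock: 4.45
tool_pos: [0.5121, -0.0372, 0.263]
ee_rot: [0.993, 0.116, 0.001, 0.002]
force: [0.5, -5.5, 0.1]
gripper_width: 0.0112
grasp_force: 15.0
```

```bash
python3 -m inch '[[-1,-0.015,0.066,0.059,0,0,0],[-1,-0.031,0.135,0.114,0,0,0],[-1,-0.048,0.208,0.163,0,0,0],[-1,-0.066,0.284,0.207,0,0,0],[-1,-0.084,0.363,0.246,0,0,0],[-1,-0.103,0.444,0.279,0,0,0],[-1,-0.123,0.528,0.306,0,0,0],[-1,-0.143,0.613,0.327,0,0,0],[-1,-0.163,0.699,0.341,0,0,0],[-1,-0.183,0.786,0.35,0,0,0],[-1,-0.203,0.873,0.352,0,0,0],[-1,-0.218,0.939,0.35,0,0,0],[-1,-0.229,0.982,0.346,0,0,0],[-1,-0.229,0.982,0.346,0,0,0],[-1,-0.229,0.982,0.346,0,0,0]]'
```

```text
clock: 5.95
tool_pos: [0.4657, 0.1615, 0.3319]
ee_rot: [0.993, 0.116, 0.001, -0.001]
force: [-2.1, 0.8, 9.5]
gripper_width: 0.0114
grasp_force: 15.0
```

```bash
python3 -m inch '[[-1,-0.005,0.022,0.004,0,0,0],[-1,-0.01,0.044,0.003,0,0,0],[-1,-0.015,0.066,0,0,0,0],[-1,-0.02,0.087,-0.004,0,0,0],[-1,-0.025,0.109,-0.008,0,0,0],[-1,-0.03,0.13,-0.012,0,0,0],[-1,-0.032,0.14,-0.015,0,0,0],[-1,-0.032,0.14,-0.015,0,0,0],[-1,-0.032,0.14,-0.015,0,0,0],[-1,-0.032,0.14,-0.015,0,0,0]]'
```

```text
clock: 6.95
tool_pos: [0.4593, 0.1887, 0.3271]
ee_rot: [0.993, 0.115, -0.0, -0.001]
force: [-0.7, 2.0, 6.9]
gripper_width: 0.0114
grasp_force: 15.0
```

```bash
python3 -m inch '[[-1,-0.003,0.013,-0.002,0,0,0],[-1,-0.006,0.026,-0.003,0,0,0],[-1,-0.006,0.026,-0.003,0,0,0],[-1,-0.006,0.026,-0.003,0,0,0]]'
```

```text
clock: 7.35
tool_pos: [0.4593, 0.1889, 0.3271]
ee_rot: [0.993, 0.114, 0.001, 0.005]
force: [1.5, -10.0, 7.4]
gripper_width: 0.0111
grasp_force: 15.0
```

```bash
python3 -m inch '[[-0.1,0,0,0,0,0,0],[-0.1,0,0,0,0,0,0],[-0.1,0,0,0,0,0,0],[-0.1,0,0,0.15,0,0,0],[-0.1,0,0,0.3,0,0,0],[-0.1,0,-0.2,0.4,0,0,0],[-0.1,0,-0.4,0.4,0,0,0],[-0.1,0.1,-0.6,0.4,0,0,0],[-0.1,0.1,-0.7,0.4,0,0,0],[-0.1,0.1,-0.7,0.4,0,0,0],[-0.1,0.1,-0.7,0.4,0,0,0]]'
python3 - <<'E'
from h import *
from rig import telemetry,viewer
o=telemetry.get_obs(); print(o["tool_pos"],o["joint_positions"].round(2),o["gripper_width"],o["force"])
ims=[]
for n in("wrist","top","scene"):
    c=viewer.camera(n); pickle.dump(c,open(n+"2.pkl","wb")); ims.append(c["img"][:,:,::-1])
cv2.imwrite("pics/m2.png",np.hstack([ims[0][:, :400],ims[1][80:,100:500][:,:].copy() if 0 else cv2.resize(ims[1][120:312,130:330],(400,384))]))
E
```

```text
clock: 8.45
tool_pos: [0.4783, 0.0536, 0.4058]
ee_rot: [0.993, 0.115, -0.001, -0.001]
force: [-1.4, 0.7, 0.2]
gripper_width: 0.0424
grasp_force: 0.0
[0.4782626  0.05363562 0.40579187] [-0.03  0.08  1.29  0.    1.77  1.31] 0.04243337256823193 [-1.44105879  0.71403051  0.17270423]
```

View pics/m2.png

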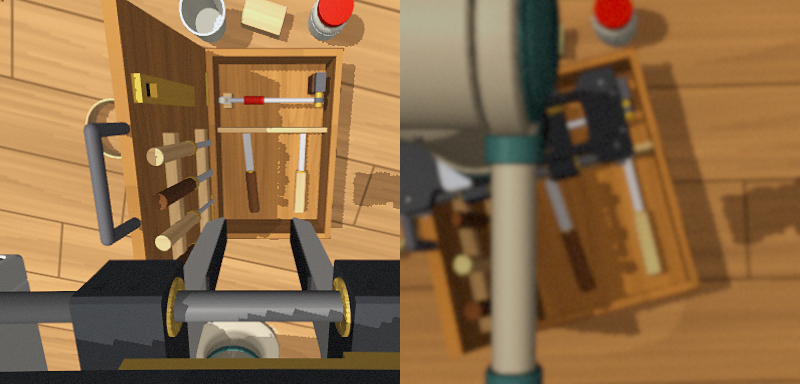

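Run:
```python
from h import *
c=pickle.load(open("wrist2.pkl","rb")); P=cloud(c)
hsv=cv2.cvtColor(c["img"],cv2.COLOR_RGB2HSV)
m=((hsv[...,0]<8)|(hsv[...,0]>172))&(hsv[...,1]>180)&(hsv[...,2]>120); m[:, :230]=0;m[:,275:]=0;m[:80]=0;m[125:]=0
uv=np.argwhere(m)[:,::-1]; print(len(uv),uv.mean(0))
W=onplane(c,uv,np.full(len(uv),.069)); print("sleeve",W.mean(0).round(4)); print("depth",np.median(P[m],0))
Q=onplane(c,[[226,100],[318,100]],[.067]*2); print(Q.round(4)); a=Q[0]-Q[1]; print(np.degrees(np.arctan2(a[1],a[0])))
# lid plane
for uv in [(190,70),(215,150)]:print(P[uv[1],uv[0]])
```

```text
159 [253.49056604  99.64150943]
sleeve [0.5726 0.0857 0.069 ]
depth [0.57252908 0.08559621 0.06986403]
[[ 0.5614  0.1309  0.067 ]
 [ 0.597  -0.0207  0.067 ]]
103.19461452515344
[0.58712204 0.17841975 0.14620503]
[0.4770985  0.13082758 0.08560555]
```

```bash
python3 -m inch '[[-0.1,0.05,0.02,0,0,0,0.14],[-0.1,0.15,0.05,0,0,0,0.28],[-0.1,0.25,0.08,0,0,0,0.42],[-0.1,0.35,0.12,0,0,0,0.56],[-0.1,0.45,0.16,0,0,0,0.7],[-0.1,0.47,0.16,0,0,0,0.84],[-0.1,0.47,0.16,0,0,0,1],[-0.1,0.47,0.16,0,0,0,1]]'
python3 -m inch '[[-0.1,0,0,0,0,0,0.14],[-0.1,0,0,0,0,0,0.28],[-0.1,0,0,-0.2,0,0,0.42],[-0.1,0,0,-0.4,0,0,0.5],[-0.1,0,0,-0.6,0,0,0.5],[-0.1,0,0,-0.8,0,0,0.5],[-0.1,0,0,-1,0,0,0.5],[-0.1,0,0,-1,0,0,0.5],[-0.1,0,0,-1,0,0,0.5],[-0.1,0,0,-1,0,0,0.5]]'
python3 - <<'E'
from h import *
from rig import telemetry,viewer
o=telemetry.get_obs(); print(o["tool_pos"],o["ee_rot"],o["joint_positions"].round(2),o["gripper_width"],o["force"])
c=viewer.camera("wrist"); pickle.dump(c,open("w3.pkl","wb")); cv2.imwrite("pics/w3.png",c["img"][:,:,::-1])
E
```

```text
clock: 9.4
tool_pos: [0.5724, 0.0866, 0.406]
ee_rot: [0.802, 0.598, -0.0, -0.0]
force: [-0.9, 1.2, -0.4]
gripper_width: 0.0422
grasp_force: 0.0
clock: 10.4
tool_pos: [0.5742, 0.0856, 0.2091]
ee_rot: [0.621, 0.784, 0.002, 0.002]
force: [-0.0, 0.9, -0.0]
gripper_width: 0.0423
grasp_force: 0.0
[0.57418645 0.08559561 0.20907437] [0.62112294 0.78370914 0.00164926 0.00188514] [ 0.03  0.28  1.5   0.    1.35 -0.2 ] 0.04227735495058723 [-0.03371974  0.91229087 -0.00220924]
```

View pics/w3.png

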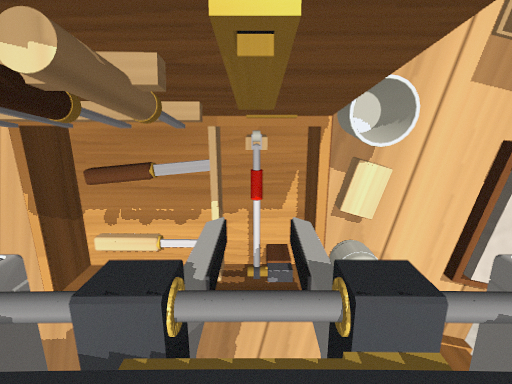

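Run:
```python
from h import *
c=pickle.load(open("w3.pkl","rb"))
o,D=ray(c,[[255,33],[255,43],[255,54],[255,107],[255,15]])
print("cam",o)
h=np.array([.4747,.1403,.085]); t=np.radians(100)
u=np.r_[-ex*np.cos(t),np.sin(t)]; n=np.r_[-ex*np.sin(t),-np.cos(t)] # n toward chest interior
print(u,n)
n=np.r_[-ex*np.sin(t),0]; n[2]=-(n[:2]@u[:2])/u[2]; n/=np.linalg.norm(n)
p0=h+.009*n
for d in D:
    X=o+d*((p0-o)@n/(d@n)); print(X.round(4),"dist",((X-h)@u).round(4))
print(cloud(c)[107,255],cloud(c)[60,255],((cloud(c)[60,255]-h)@n))
```

```text
cam [0.55613157 0.1596971  0.38019054]
[-0.03936604  0.16913333  0.98480775] [ 0.22325592 -0.95920275  0.17364818]
[0.5499 0.1837 0.2797] dist 0.1962
[0.5502 0.1824 0.2726] dist 0.1889
[0.5505 0.1808 0.2632] dist 0.1793
[0.5536 0.1646 0.1694] dist 0.0841
[0.5496 0.1855 0.2903] dist 0.2068
[0.5536306  0.16458223 0.16880483] [0.55055518 0.18021729 0.25461039] 0.008100617066679926
```

```bash
python3 -m inch '[[-0.1,0,0,0,0.11,0.025,0],[-0.1,0,0,0,0.22,0.05,0],[-0.1,0,0.01,-0.1,0.325,0.075,0],[-0.1,-0.01,0.02,-0.25,0.325,0.075,0],[-0.1,-0.01,0.02,-0.4,0.325,0.075,0],[-0.1,-0.01,0.02,-0.4,0.325,0.075,0],[-0.1,-0.01,0.02,-0.4,0.325,0.075,0]]'
python3 - <<'E'
from h import *
from rig import telemetry,viewer
o=telemetry.get_obs(); print(o["tool_pos"],o["ee_rot"],o["joint_positions"].round(2),o["gripper_width"],o["force"])
c=viewer.camera("wrist"); pickle.dump(c,open("w3.pkl","wb"))
hsv=cv2.cvtColor(c["img"],cv2.COLOR_RGB2HSV)
m=((hsv[...,0]<8)|(hsv[...,0]>172))&(hsv[...,1]>180)&(hsv[...,2]>100); m[:,:200]=0;m[:,320:]=0
uv=np.argwhere(m)[:,::-1]; W=onplane(c,uv,np.full(len(uv),.069)); print(len(uv),uv.mean(0),W.mean(0))
E
```

```text
clock: 11.15
tool_pos: [0.5716, 0.0892, 0.128]
ee_rot: [0.611, 0.772, 0.109, -0.135]
force: [0.4, -0.1, -0.2]
gripper_width: 0.0422
grasp_force: 0.0
[0.57160299 0.0891859  0.12797786] [ 0.61147188  0.77201185  0.10917329 -0.13483707] [-0.18  0.39  1.61  0.33  1.29 -0.53] 0.04217644100083454 [ 0.43592416 -0.06044404 -0.2134959 ]
600 [258.  236.5] [0.57251444 0.08595418 0.069     ]
```

```bash
python3 -m inch '[[-0.1,0,0,-0.12,0,0,0],[-0.1,0,0,-0.22,0,0,0],[-0.1,0,0,-0.3,0,0,0],[-0.1,0,0,-0.37,0,0,0],[-0.1,0,0,-0.37,0,0,0],[-1,0,0,-0.37,0,0,0],[-1,0,0,-0.37,0,0,0],[-1,0,0,-0.37,0,0,0],[-1,0,0,-0.37,0,0,0],[-1,0,0,-0.37,0,0,0],[-1,0,0,-0.37,0,0,0],[-1,0,0,-0.37,0,0,0]]' 6
python3 -c "
from h import *
# rod swing: TCP shift for rod angle b, tool rigid with rod from tilt 20
def tcp(b):
    b0=np.radians(b); g=.110*np.r_[ex*np.cos(b0),np.sin(b0)]
    a=np.radians(20+b); return g+.011*np.r_[ex*np.sin(a),-np.cos(a)]
for b in (4,8,12,16,20,24,28,32,36,40,44,45): print(b,((tcp(b)-tcp(0))/.2).round(3).tolist(),(b/60*np.array([.974,.2267])).round(3).tolist())
"
```

```text
clock: 12.4
tool_pos: [0.5718, 0.0893, 0.053]
ee_rot: [0.612, 0.772, 0.11, -0.135]
force: [3.3, 0.8, 2.4]
gripper_width: 0.0136
grasp_force: 6.0
4 [-0.001, 0.002, 0.04] [0.065, 0.015]
8 [-0.0, 0.002, 0.08] [0.13, 0.03]
12 [0.0, -0.002, 0.119] [0.195, 0.045]
16 [0.002, -0.008, 0.159] [0.26, 0.06]
20 [0.004, -0.016, 0.198] [0.325, 0.076]
24 [0.006, -0.027, 0.236] [0.39, 0.091]
28 [0.01, -0.041, 0.273] [0.455, 0.106]
32 [0.013, -0.058, 0.309] [0.519, 0.121]
36 [0.018, -0.076, 0.344] [0.584, 0.136]
40 [0.023, -0.097, 0.378] [0.649, 0.151]
44 [0.028, -0.121, 0.41] [0.714, 0.166]
45 [0.029, -0.127, 0.417] [0.73, 0.17]
```

```bash
python3 -m inch '[[-1,-0.001,0.002,0.04,0.065,0.015,0],[-1,0,0.002,0.08,0.13,0.03,0],[-1,0,-0.002,0.119,0.195,0.045,0],[-1,0.002,-0.008,0.159,0.26,0.06,0],[-1,0.004,-0.016,0.198,0.325,0.076,0],[-1,0.006,-0.027,0.236,0.39,0.091,0],[-1,0.01,-0.041,0.273,0.455,0.106,0],[-1,0.013,-0.058,0.309,0.519,0.121,0],[-1,0.018,-0.076,0.344,0.584,0.136,0],[-1,0.023,-0.097,0.378,0.649,0.151,0],[-1,0.029,-0.127,0.417,0.73,0.17,0],[-1,0.029,-0.127,0.417,0.73,0.17,0],[-1,0.029,-0.127,0.417,0.73,0.17,0]]'
python3 - <<'E'
from h import *
from rig import telemetry,viewer
o=telemetry.get_obs(); print(o["tool_pos"],o["ee_rot"],o["joint_positions"].round(2),o["gripper_width"],o["force"])
c=viewer.camera("scene"); pickle.dump(c,open("s4.pkl","wb")); cv2.imwrite("pics/s4.png",cv2.resize(c["img"][100:270,190:400,::-1],None,fx=3,fy=3))
E
```

```text
clock: 13.7
tool_pos: [0.5777, 0.0641, 0.1358]
ee_rot: [0.524, 0.66, 0.337, -0.42]
force: [5.2, 2.5, 1.7]
gripper_width: 0.0135
grasp_force: 6.0
[0.57769793 0.06407366 0.13580312] [ 0.52413337  0.6597987   0.33667378 -0.4202388 ] [-0.49  0.72  1.53  0.77  1.77 -0.94] 0.01349933474359663 [5.15534713 2.53052638 1.72221241]
```

View pics/s4.png

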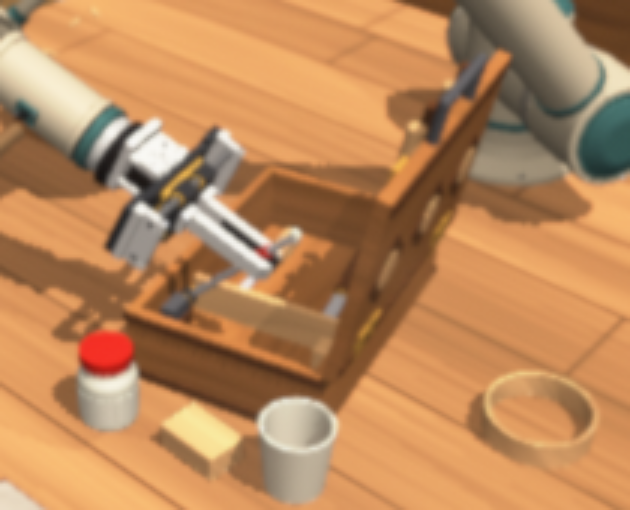

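```bash
python3 -m inch '[[-0.1,0,0,0,0,0,0],[-0.1,0,0,0,0,0,0],[-0.1,0,0,0,0,0,0],[-0.1,0,0,0,0,0,0],[-0.1,0.03,-0.13,0.06,0,0,0],[-0.1,0.06,-0.26,0.12,0,0,0],[-0.1,0.1,-0.4,0.2,0,0,0],[-0.1,0.12,-0.53,0.25,0,0,0],[-0.1,0.12,-0.53,0.4,0,0,0],[-0.1,0.12,-0.53,0.4,0,0,0],[-0.1,0.12,-0.53,0.4,0,0,0]]'
python3 - <<'E'
from h import *
from rig import telemetry,viewer
o=telemetry.get_obs(); print(o["tool_pos"],o["ee_rot"],o["joint_positions"].round(2),o["gripper_width"],o["force"])
c=viewer.camera("wrist"); pickle.dump(c,open("w5.pkl","wb")); cv2.imwrite("pics/w5.png",c["img"][:,:,::-1])
P=cloud(c); hsv=cv2.cvtColor(c["img"],cv2.COLOR_RGB2HSV)
m=((hsv[...,0]<8)|(hsv[...,0]>172))&(hsv[...,1]>180)&(hsv[...,2]>100)
q=P[m]; s=(abs(q[:,0]-.58)<.05)&(abs(q[:,1]-.06)<.05); q=q[s]; print(len(q),np.median(q,0),q.min(0),q.max(0))
E
```

```text
clock: 14.85
tool_pos: [0.6, -0.0423, 0.2156]
ee_rot: [0.524, 0.661, 0.334, -0.42]
force: [-0.1, -0.4, -0.9]
gripper_width: 0.042
grasp_force: 0.0
[ 0.6000174  -0.04226666  0.21561735] [ 0.52405067  0.66134629  0.33442394 -0.41970538] [-0.6   0.72  1.28  0.75  2.01 -0.83] 0.04201454248579995 [-0.13280694 -0.418122   -0.85574332]
372 [0.58098163 0.05142051 0.14484399] [0.5723006  0.03847745 0.13083707] [0.58867764 0.06551296 0.15722647]
```

View pics/w5.png

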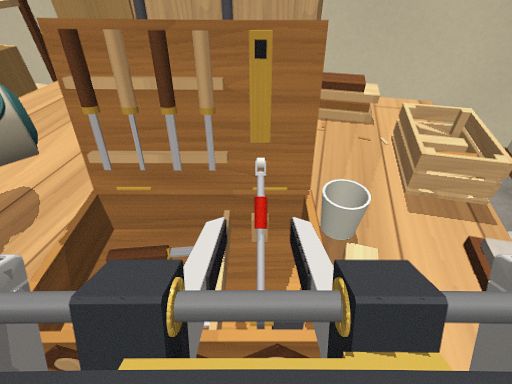

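```bash
python3 -m inch '[[-0.1,0,0,0.2,-0.13,-0.03,0],[-0.1,0,0,0.4,-0.26,-0.06,0],[-0.1,0,0,0.6,-0.39,-0.09,0],[-0.1,0,0,0.8,-0.53,-0.12,0],[-0.1,0,0,1,-0.66,-0.15,0],[-0.1,-0.1,0,1,-0.79,-0.18,0],[-0.1,-0.2,0,1,-0.95,-0.22,0],[-0.1,-0.2,0,1,-0.95,-0.22,0],[-0.1,-0.2,0,1,-0.95,-0.22,0]]'
python3 -m inch '[[-0.1,-0.05,0,0.02,-0.05,-0.01,-0.14],[-0.1,-0.15,0.1,0.02,-0.1,-0.025,-0.28],[-0.1,-0.25,0.2,0.02,-0.1,-0.025,-0.42],[-0.1,-0.35,0.3,0.02,-0.1,-0.025,-0.56],[-0.1,-0.45,0.4,0.02,-0.1,-0.025,-0.7],[-0.1,-0.5,0.5,0.02,-0.1,-0.025,-0.84],[-0.1,-0.5,0.5,0.02,-0.1,-0.025,-0.96],[-0.1,-0.5,0.5,0.02,-0.1,-0.025,-0.96],[-0.1,-0.5,0.5,0.02,-0.1,-0.025,-0.96]]'
python3 - <<'E'
from h import *
from rig import telemetry
from scipy.spatial.transform import Rotation as R
o=telemetry.get_obs(); print(o["joint_positions"].round(2))
print("turn",((R.from_quat([.9933,.1155,0,0])*R.from_quat(o["ee_rot"]).inv()).as_rotvec()/np.radians(60)).round(3))
print("shift to handle",((np.array([.4593,.1885,.3271])-o["tool_pos"])/.2).round(3))
E
```

```text
clock: 15.8
tool_pos: [0.5593, -0.0402, 0.4159]
ee_rot: [0.619, 0.783, 0.035, -0.044]
force: [0.0, 0.2, -1.0]
gripper_width: 0.0423
grasp_force: 0.0
clock: 16.7
tool_pos: [0.4611, 0.0572, 0.4181]
ee_rot: [0.921, 0.389, 0.019, 0.018]
force: [-0.7, -0.2, 0.1]
gripper_width: 0.0423
grasp_force: 0.0
[-0.01  0.03  1.32 -0.02  1.74  0.76]
turn [ 0.031  0.04  -0.542]
shift to handle [-0.009  0.656 -0.455]
```

```bash
python3 -m inch '[[-0.1,0,0.1,0,0.01,0.01,-0.14],[-0.1,0,0.25,0,0.02,0.02,-0.28],[-0.1,0,0.4,0,0.03,0.04,-0.42],[-0.1,-0.01,0.55,0,0.03,0.04,-0.54],[-0.1,-0.01,0.656,0,0.03,0.04,-0.54],[-0.1,-0.01,0.656,0,0.03,0.04,-0.54],[-0.1,-0.01,0.656,0,0.03,0.04,-0.54]]'
python3 - <<'E'
from h import *
from rig import telemetry,viewer
from scipy.spatial.transform import Rotation as R
o=telemetry.get_obs(); 
print("turn",((R.from_quat([.9933,.1155,0,0])*R.from_quat(o["ee_rot"]).inv()).as_rotvec()/np.radians(60)).round(3))
print("shift to handle",((np.array([.4593,.1885,.3271])-o["tool_pos"])/.2).round(3))
c=viewer.camera("wrist"); cv2.imwrite("pics/w6.png",c["img"][:,:,::-1])
E
```

```text
clock: 17.4
tool_pos: [0.459, 0.1884, 0.4187]
ee_rot: [0.993, 0.116, 0.0, 0.002]
force: [-1.1, -0.3, 0.4]
gripper_width: 0.0422
grasp_force: 0.0
turn [ 0.004  0.001 -0.001]
shift to handle [ 0.002  0.    -0.458]
```

View pics/w6.png

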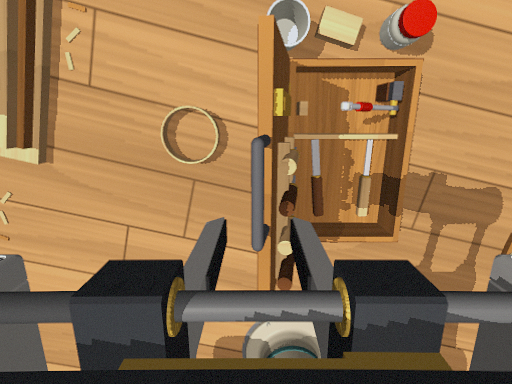

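```bash
python3 -m inch '[[-0.1,0,0,-0.12,0,0,0],[-0.1,0,0,-0.24,0,0,0],[-0.1,0,0,-0.36,0,0,0],[-0.1,0,0,-0.43,0,0,0],[-0.1,0,0,-0.457,0,0,0],[-0.1,0,0,-0.457,0,0,0],[-1,0,0,-0.457,0,0,0],[-1,0,0,-0.457,0,0,0],[-1,0,0,-0.457,0,0,0],[-1,0,0,-0.457,0,0,0],[-1,0,0,-0.457,0,0,0],[-1,0,0,-0.457,0,0,0],[-1,0,0,-0.457,0,0,0]]' 15
python3 -c "
from h import *
table(100,[98,96,94,92,90,88,86,84,82,80,78,76,74,72,70,68,66,64])
table(66,[65,64,63,62,61,60,59,58,57,56,55,54,53,52,51,50,49,48,47,46,45])"
```

```text
clock: 18.75
tool_pos: [0.4585, 0.1886, 0.3288]
ee_rot: [0.993, 0.116, 0.002, 0.002]
force: [0.4, -1.0, 2.0]
gripper_width: 0.0115
grasp_force: 15.0
98 [0.01, -0.043, 0.008]
96 [0.02, -0.086, 0.015]
94 [0.03, -0.13, 0.02]
92 [0.04, -0.173, 0.024]
90 [0.05, -0.217, 0.026]
88 [0.061, -0.261, 0.026]
86 [0.071, -0.304, 0.025]
84 [0.081, -0.348, 0.022]
82 [0.091, -0.391, 0.018]
80 [0.101, -0.435, 0.012]
78 [0.111, -0.478, 0.005]
76 [0.121, -0.521, -0.004]
74 [0.131, -0.563, -0.015]
72 [0.141, -0.605, -0.026]
70 [0.151, -0.647, -0.04]
68 [0.16, -0.688, -0.055]
66 [0.17, -0.729, -0.071]
64 [0.179, -0.769, -0.089]
65 [0.005, -0.02, -0.009]
64 [0.009, -0.04, -0.018]
63 [0.014, -0.06, -0.027]
62 [0.019, -0.08, -0.037]
61 [0.023, -0.099, -0.047]
60 [0.028, -0.118, -0.058]
59 [0.032, -0.137, -0.069]
58 [0.036, -0.156, -0.08]
57 [0.041, -0.175, -0.091]
56 [0.045, -0.194, -0.103]
55 [0.049, -0.212, -0.115]
54 [0.054, -0.23, -0.128]
53 [0.058, -0.248, -0.141]
52 [0.062, -0.266, -0.154]
51 [0.066, -0.283, -0.167]
50 [0.07, -0.3, -0.181]
49 [0.074, -0.317, -0.195]
48 [0.078, -0.334, -0.21]
47 [0.082, -0.351, -0.224]
46 [0.085, -0.367, -0.239]
45 [0.089, -0.383, -0.255]
```

```bash
python3 -m inch '[[-1,0.01,-0.043,0.008,0,0,0],[-1,0.02,-0.086,0.015,0,0,0],[-1,0.03,-0.13,0.02,0,0,0],[-1,0.04,-0.173,0.024,0,0,0],[-1,0.05,-0.217,0.026,0,0,0],[-1,0.061,-0.261,0.026,0,0,0],[-1,0.071,-0.304,0.025,0,0,0],[-1,0.081,-0.348,0.022,0,0,0],[-1,0.091,-0.391,0.018,0,0,0],[-1,0.101,-0.435,0.012,0,0,0],[-1,0.111,-0.478,0.005,0,0,0],[-1,0.121,-0.521,-0.004,0,0,0],[-1,0.131,-0.563,-0.015,0,0,0],[-1,0.141,-0.605,-0.026,0,0,0],[-1,0.151,-0.647,-0.04,0,0,0],[-1,0.16,-0.688,-0.055,0,0,0],[-1,0.17,-0.729,-0.071,0,0,0],[-1,0.17,-0.729,-0.071,0,0,0],[-1,0.17,-0.729,-0.071,0,0,0]]'
```

```text
clock: 20.65
tool_pos: [0.4919, 0.0428, 0.3139]
ee_rot: [0.993, 0.115, 0.001, 0.002]
force: [-0.8, -1.9, -1.1]
gripper_width: 0.0116
grasp_force: 15.0
```

```bash
python3 -m inch '[[-1,0.005,-0.02,-0.009,0,0,0],[-1,0.009,-0.04,-0.018,0,0,0],[-1,0.014,-0.06,-0.027,0,0,0],[-1,0.014,-0.06,-0.027,0,0,0],[-1,0.014,-0.06,-0.027,0,0,0]]'
python3 -m inch '[[-1,0.005,-0.02,-0.01,0,0,0],[-1,0.009,-0.039,-0.02,0,0,0],[-1,0.014,-0.058,-0.031,0,0,0],[-1,0.014,-0.058,-0.031,0,0,0],[-1,0.014,-0.058,-0.031,0,0,0]]'
python3 -m inch '[[-1,0.004,-0.019,-0.011,0,0,0],[-1,0.008,-0.038,-0.022,0,0,0],[-1,0.013,-0.057,-0.033,0,0,0],[-1,0.013,-0.057,-0.033,0,0,0],[-1,0.013,-0.057,-0.033,0,0,0]]'
```

```text
clock: 21.15
tool_pos: [0.4947, 0.0311, 0.3084]
ee_rot: [0.993, 0.116, 0.001, 0.002]
force: [-1.6, -1.2, -2.4]
gripper_width: 0.0117
grasp_force: 15.0
clock: 21.65
tool_pos: [0.4975, 0.0193, 0.3023]
ee_rot: [0.993, 0.116, 0.001, 0.002]
force: [-3.3, -1.5, -1.3]
gripper_width: 0.0115
grasp_force: 15.0
clock: 22.15
tool_pos: [0.5004, 0.0076, 0.2955]
ee_rot: [0.993, 0.116, 0.001, 0.002]
force: [-2.6, -1.4, -1.6]
gripper_width: 0.0114
grasp_force: 15.0
```

```bash
cat >> h.py <<'E'
def rodang():
    from rig import viewer
    piv=np.array([.597,-.021,.064])
    for n in("wrist","scene"):
        c=viewer.camera(n); P=cloud(c); hsv=cv2.cvtColor(c["img"],cv2.COLOR_RGB2HSV)
        m=((hsv[...,0]<8)|(hsv[...,0]>172))&(hsv[...,1]>150)&(hsv[...,2]>60)
        q=P[m]-piv; f=q[:,:2]@ex; l=q[:,:2]@np.array([ex[1],-ex[0]])
        s=(abs(l)<.03)&(f>.02)&(f<.13)&(q[:,2]>0)
        if s.sum()>5:
            a=np.median(f[s]);b=np.median(q[s,2]); print(n,s.sum(),a.round(4),b.round(4),np.degrees(np.arctan2(b,a)).round(1))
        else: print(n,"none")
E
python3 -c "
from h import *
rodang()"
```

```text
wrist 268 0.0601 0.0963 58.0
scene 23 0.0576 0.0868 56.4
```

```bash
python3 -m inch '[[-1,0.004,-0.019,-0.012,0,0,0],[-1,0.008,-0.037,-0.024,0,0,0],[-1,0.008,-0.037,-0.024,0,0,0],[-1,0.008,-0.037,-0.024,0,0,0]]'
python3 -m inch '[[-1,0.005,-0.018,-0.013,0,0,0],[-1,0.009,-0.036,-0.026,0,0,0],[-1,0.009,-0.036,-0.026,0,0,0],[-1,0.009,-0.036,-0.026,0,0,0]]'
python3 -m inch '[[-1,0.004,-0.018,-0.013,0,0,0],[-1,0.008,-0.035,-0.026,0,0,0],[-1,0.008,-0.035,-0.026,0,0,0],[-1,0.008,-0.035,-0.026,0,0,0]]'
python3 -c "
from h import *
rodang()"
```

```text
clock: 22.65
tool_pos: [0.5021, 0.0003, 0.2909]
ee_rot: [0.993, 0.116, 0.001, 0.002]
force: [-3.4, -1.7, -2.2]
gripper_width: 0.0116
grasp_force: 15.0
clock: 23.05
tool_pos: [0.5039, -0.0069, 0.2858]
ee_rot: [0.993, 0.116, 0.001, 0.002]
force: [-4.1, -2.1, -1.1]
gripper_width: 0.011
grasp_force: 15.0
clock: 23.45
tool_pos: [0.5055, -0.0136, 0.2805]
ee_rot: [0.993, 0.116, 0.001, 0.002]
force: [-2.9, -3.0, -1.7]
gripper_width: 0.0114
grasp_force: 15.0
wrist 255 0.0386 0.1123 71.0
scene 12 0.0373 0.0921 67.9
```

```bash
python3 -m inch '[[-1,0.002,-0.009,-0.007,0,0,0],[-1,0.004,-0.017,-0.014,0,0,0],[-1,0.004,-0.017,-0.014,0,0,0]]'
python3 -m inch '[[-1,0.002,-0.009,-0.007,0,0,0],[-1,0.004,-0.017,-0.014,0,0,0],[-1,0.004,-0.017,-0.014,0,0,0]]'
python3 -c "
from h import *
rodang()"
```

```text
clock: 23.85
tool_pos: [0.5063, -0.017, 0.2778]
ee_rot: [0.993, 0.116, 0.001, 0.002]
force: [-3.3, -2.3, -0.5]
gripper_width: 0.0112
grasp_force: 15.0
clock: 24.15
tool_pos: [0.5072, -0.0205, 0.2749]
ee_rot: [0.993, 0.116, 0.001, 0.002]
force: [-2.1, -2.2, -1.7]
gripper_width: 0.0115
grasp_force: 15.0
wrist 270 0.0368 0.1133 72.0
scene 6 0.0347 0.0908 69.1
```

```bash
python3 -m inch '[[-1,0.002,-0.009,-0.007,0,0,0],[-1,0.004,-0.017,-0.014,0,0,0],[-1,0.004,-0.017,-0.014,0,0,0]]'
python3 -m inch '[[-1,0.002,-0.009,-0.007,0,0,0],[-1,0.002,-0.009,-0.007,0,0,0],[-1,0.002,-0.009,-0.007,0,0,0]]'
python3 -c "
from h import *
rodang()"
```

```text
clock: 24.55
tool_pos: [0.508, -0.0238, 0.2721]
ee_rot: [0.993, 0.116, 0.001, 0.002]
force: [-2.0, -2.4, -1.8]
gripper_width: 0.0115
grasp_force: 15.0
clock: 24.85
tool_pos: [0.5083, -0.0253, 0.2708]
ee_rot: [0.993, 0.116, 0.001, 0.002]
force: [-1.5, -1.8, -2.7]
gripper_width: 0.0116
grasp_force: 15.0
wrist 276 0.0354 0.1124 72.5
scene none
```

```bash
python3 -m inch '[[-1,0.002,-0.008,-0.007,0,0,0],[-1,0.002,-0.008,-0.007,0,0,0],[-1,0.002,-0.008,-0.007,0,0,0]]'
python3 -m inch '[[-1,0.002,-0.008,-0.007,0,0,0],[-1,0.002,-0.008,-0.007,0,0,0],[-1,0.002,-0.008,-0.007,0,0,0]]'
python3 -m inch '[[-1,0.002,-0.008,-0.007,0,0,0],[-1,0.002,-0.008,-0.007,0,0,0],[-1,0.002,-0.008,-0.007,0,0,0]]'
```

```text
clock: 25.25
tool_pos: [0.5087, -0.027, 0.2694]
ee_rot: [0.993, 0.116, 0.001, 0.002]
force: [-2.0, -1.1, -2.7]
gripper_width: 0.0117
grasp_force: 15.0
clock: 25.55
tool_pos: [0.5091, -0.0286, 0.268]
ee_rot: [0.993, 0.116, 0.001, 0.002]
force: [-1.3, -1.8, -2.0]
gripper_width: 0.0112
grasp_force: 15.0
clock: 25.85
tool_pos: [0.5093, -0.0294, 0.2673]
ee_rot: [0.993, 0.116, 0.002, 0.001]
force: [-3.4, 2.5, 3.5]
gripper_width: 0.0112
grasp_force: 15.0
```

Run:
```python
from h import *
from rig import viewer
rodang()
c=viewer.camera("wrist"); pickle.dump(c,open("w7.pkl","wb")); a=c["img"][:384,:,::-1]
s=viewer.camera("scene")["img"][110:260,210:360,::-1]
cv2.imwrite("pics/w7.png",np.hstack([a[:,200:456],cv2.resize(s,(384,384),interpolation=cv2.INTER_CUBIC)]))
```

```text
wrist 272 0.0306 0.1154 75.1
scene none
```

View pics/w7.png

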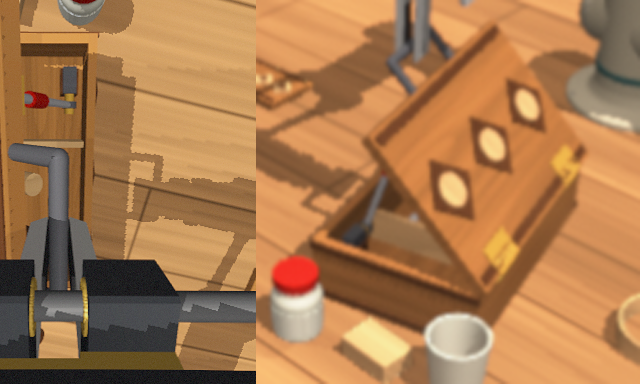

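```bash
python3 -m inch '[[-1,0,0.002,0.002,0,0,0],[-1,0,0.002,0.002,0,0,0],[-1,0,0.002,0.002,0,0,0]]'
python3 -m inch '[[-0.7,0,0,0,0,0,0],[-0.6,0,0,0,0,0,0],[-0.4,0,0,0,0,0,0],[-0.1,0,0,0,0,0,0],[-0.1,0,0,0,0,0,0],[-0.1,0,0,0,0,0,0]]'
python3 -c "
from h import *
rodang()"
```

```text
clock: 26.35
tool_pos: [0.5093, -0.0295, 0.2672]
ee_rot: [0.993, 0.116, 0.001, 0.001]
force: [-5.0, 3.3, 3.5]
gripper_width: 0.0117
grasp_force: 15.0
clock: 26.95
tool_pos: [0.5096, -0.03, 0.2671]
ee_rot: [0.993, 0.116, 0.001, 0.002]
force: [0.4, 0.5, 0.1]
gripper_width: 0.0419
grasp_force: 0.0
wrist 279 0.0308 0.1154 75.0
scene none
```

Released; the rod has not moved. Lift straight up, then check.

```bash
python3 -m inch '[[-0.1,0,0,0.05,0,0,0],[-0.1,0,0,0.15,0,0,0],[-0.1,0,0,0.3,0,0,0],[-0.1,0,-0.1,0.5,0,0,0],[-0.1,0,-0.3,0.6,0,0,0],[-0.1,0,-0.5,0.6,0,0,0],[-0.1,0,-0.5,0.6,0,0,0],[-0.1,0,-0.5,0.6,0,0,0]]'
python3 - <<'E'
from h import *
from rig import viewer
c=viewer.camera("wrist"); P=cloud(c); rodang()
cv2.imwrite("pics/w8.png",c["img"][:,:,::-1])
s=viewer.camera("scene");Q=cloud(s).reshape(-1,3)
h=np.array([.4747,.1403,.085]); f=-(Q[:,:2]-h[:2])@ex; l=(Q[:,:2]-h[:2])@np.array([ex[1],-ex[0]]); z=Q[:,2]-.085
m=(abs(l)<.14)&(f>.02)&(f<.12)&(z>.02)&(z<.2); p=np.polyfit(f[m],z[m],1); print("lid angle",m.sum(),np.degrees(np.arctan(p[0])))
E
```

```text
clock: 27.85
tool_pos: [0.5094, -0.1302, 0.3874]
ee_rot: [0.993, 0.115, 0.001, 0.001]
force: [-0.4, 1.2, -0.2]
gripper_width: 0.0422
grasp_force: 0.0
wrist 194 0.0297 0.1115 75.1
scene none
lid angle 2761 46.51825795648808
```

View pics/w8.png

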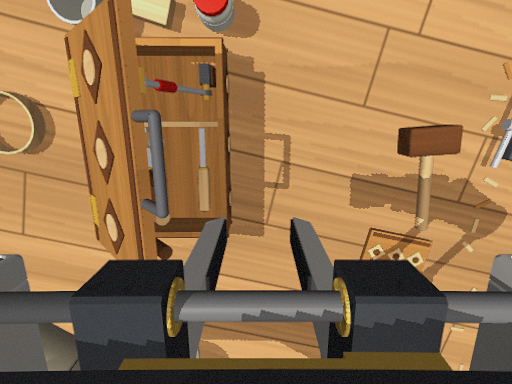

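The lid stands at 46.5° on the rod. The handle is at (155,165) px and the rod with its red sleeve at (165,86) px. Everything is at rest and the gripper is clear.

```bash
python3 -c "
from rig import job
print(job.finish_job())"
```

```text
the job is handed in; nothing more can be done
None
```

The lid is propped open at about 46.5° on its rod, released and at rest, with the gripper clear; the force jump on lowering and the lid angle indicate the roller is fully in the holding hole, and the job is handed in (no verdict was returned).

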